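# Find the binding hinge on a twin-bay shield box

### The job

One of the two lids on this shield box has a hinge that binds part-way up. Swing each lid up by its handle to feel which one it is: bring the bad one firmly up against the bind, but do not force it. Leave the good lid standing fully open, the bad one fully shut with the black marker standing upright on the middle of it, and leave everything else where it is.

Things in the scene. Friction and masses are not known exactly. Their poses are not given: they have to be found in the camera images.
- box: Grey shield box, fixed to the bench, 330 mm wide, two open-topped bays side by side, rim 85 mm high. Origin on the bench under the middle of the bays; x points from the handles to the hinges, y to the left bay, z up. Front wall 80 mm from the origin towards -x. The hinge line runs along y, 60 mm from the origin towards +x, 90 mm high. Only place and yaw vary.
- cover: Dark steel cover behind the lids, 75 mm deep, 330 mm wide, 100 mm high, fixed to the box. It hides the hinges, so the fault cannot be seen. Which lid is bad (always exactly one), and the angle where it binds, change each time. Origin on the bench under the hinge line, axes as the box.
- lid_left (a joint): Left lid (box's +y side): aluminium plate 136 x 146 x 6 mm, 0.2 to 0.42 kg. Angle in rad: 0 = shut on the rim, grows as the handle swings up and back; end stop 1.4 = fully open. Both lids start slightly ajar and stay wherever left (stiff hinges). A good lid takes about 3 to 5 N at the handle to lift at first, less higher up, and under 2.5 N to lower.
- lid_right (a joint): Right lid (box's -y side), built as the left, same joint meaning. Whichever lid is bad, a hidden fault stops its lift between 0.4 and 0.85 rad: from there the force climbs steeply, 0.5 to 1.5 N per further mm of handle travel. 5 N above the normal lifting force is a sure feel of it; 14 N above it damages the hinge, so go slowly.
- lid_left_handle (a point): Centre of the left lid's T-handle: black round bar 14 mm thick, 36 mm long, parallel to the hinge line and 170 mm from it, on a stalk 10 mm wide, 8 mm thick; the bar's axis is 31 mm out from the lid's front edge. Axes turn with the lid: x from handle to hinge, y along the bar. Pinched across its two ends (36 mm) it can pivot between the fingers as the lid swings.
- lid_right_handle (a point): Centre of the right lid's handle, same as the left one.
- lid_left_hinge (a point): Point on the hinge line in the middle of the left lid's width, 90 mm above the bench; fixed to the box, axes as the box.
- lid_right_hinge (a point): Point on the hinge line in the middle of the right lid's width, axes as the box.
- lid_left_top (a point): Middle of the left lid's upper face, 70 mm from the hinge line; axes turn with the lid, z out of the face. 93 mm above the bench when shut.
- lid_right_top (a point): Middle of the right lid's upper face, same.
- marker: Loose black plastic marker, 50 mm tall, 0.12 kg: round foot 52 mm across and 8 mm thick, narrow neck, upright round knob 24 mm across from 26 to 50 mm above the foot's underside. Origin at the centre of its underside, z up. Starts upright on the bench.
- jar: Bystander: amber glass jar 48 mm across, 70 mm tall; origin under its centre.
- driver: Bystander: screwdriver lying on the bench.
- tray: Bystander: small grey open parts tray 100 x 70 x 30 mm; origin under its centre.
Mind the look-alikes: they are no part of the job. Leave any blue or brown look-alike of the marker alone.

How it is judged:
By the outcome, as a careful person would: the job done as asked, in the order asked, and still so for the second after the job is handed in, with the robot touching nothing.
It also fails if it takes over 72 s, if anything falls off the work surface, if the arm or the gripper's body presses on something with over 40 N, if the wrist force passes 120 N, or if a joint passes its speed limit or range.

### The arm

A 6-joint arm with a two-finger parallel gripper is mounted at the origin on the work surface. World frame = base frame: x ahead of the robot, y to its left, z up, the work surface at z = 0. Lengths are in m, angles in rad, forces in N, time in s.
With the tool pointing down it reaches from about 0.25 to 0.725 m from the base axis. Payload 4 kg.
Tool frame: the origin (TCP) lies between the finger pads; the fingertips stand 25 mm ahead of it and the grasp point (between the pads) lies 6 mm ahead of it; z points along the fingers, y is the direction in which the jaws open and shut (so a half turn about z gives the same grasp; the last joint's range is limited). The gripper opens to 85 mm and grips with 20 to 120 N. Pads are 22 mm wide; open, the fingers measure 114 mm over their backs; the gripper's body (76 mm by 85 mm) begins 54 mm behind the grasp point. The pads swing forward as they close: fully open they stand 13 mm farther back than shut.
Start: joints at [1.113, 0.241, 0.005, 1.335, 0, 1.571], TCP at [0.221, 0.449, 0.233] pointing down, gripper open.
Joint ranges: [-2.72, 2.72], [-1.05, 1.87], [-1.09, 1.28], [-1.99, 2.15], [-1.42, 1.44], [-3.14, 3.14]. Speed limits (rad/s): [2.79, 2.79, 3.14, 3.14, 3.14, 3.14].

### API

Orientations are given as a rotation vector (axis times angle).
In Python, from station import ctrl gives the robot as it stands.
- The arm moves only by the tool play_rows, never from a script. Its argument "commands" is a list of rows, each a list of 7 numbers: the opening, from -1 (shut) to 1 (fully open), then the shift along the world's x, y, z as a fraction of full scale, then the turn, a rotation vector about the world's x, y, z as a fraction of full scale. In form: [[grip, x, y, z, wx, wy, wz], ...]. A call has 1 to 20 rows; each row is the pose to reach, as a shift and turn from the pose measured when the call began, turning the shorter way round; what a row does not reach only later rows make up. Full scale, the value 1, is 0.4 m for a shift and pi rad for a turn. A row lasts 1/12 s, in which the tool goes at most 41.7 mm and 7.16 degrees, less where a joint would pass 70% of its speed; a pose out of reach is approached as far as the arm can. A call with a number of a shift or a turn outside -1 to 1 is refused whole. A call with a gripper value outside its range is refused whole. The fingers move at their own pace and stop on an object; "squeeze" is the grip in N (left out, the last holds). Time passes only in rows, so rows that repeat a pose let the fingers close. It gives the time, the measured TCP pose, the force and the opening at its end, in the units of the state.
- ctrl.sense(): the state, without advancing time (a new reading comes with each control period).
- ctrl.get_image(name): name is "side" or "top"; returns a dict with "pixels" (384x512x3 uint8, red, green, blue), "z_map" (384x512 float32, m along the optical axis (not along the pixel's ray), 0 where there is no reading), "fx", "fy", "cx", "cy" (pixels), "rvec" (rotation vector, rad) and "tvec" (3), from world to camera coordinates, as OpenCV has them. Camera axes: x right, y down, z forward; pixel columns grow to the right and rows downward; lengths in m; the calibration is good to about 2 mm. A picture is of the moment at which its call begins.
- ctrl.job_done(): hands the job in, once; it reports no verdict.
The state is a dict: "clock": time; "joint_pos": joint angles; "joint_vel": joint speeds; "tau": joint torques, N m; "eef_pos": TCP position; "tcp_rot": TCP orientation; "wrist_force": force on the tool from outside, world axes, zero at the start; "moment": the same for the moment, N m; "grip_width": finger opening in m.
Only numpy, scipy, OpenCV 4.12 (cv2) and the standard library are available. Lean on these libraries where they do the work, as an engineer would, in place of code of your own. Each camera call takes 0.05 s, during which the arm holds its last target. There are 200 camera calls.

## Working session

There is one attempt and no reset: what is moved stays moved. The work goes in short steps, Python scripts to look and compute and a tool call to move; the robot and the scene stay as the last step left them, time stands still between calls to the robot, and variables do not carry over. Pictures are saved under pics/ and viewed, about 8 in all and at most 12, crops included, and the job is handed in when it is done.

Besides the shell and the picture viewer there is one more tool, called after "Emit:" as name(argument=value, ...) on one line, values as JSON. play_rows: Moves the arm, as the interface text tells. Shift numbers are shares of 0.4 m and turn numbers shares of pi rad, none past 1 either way. Its arguments: {"type":"object","properties":{"commands":{"type":"array"},"squeeze":{"type":"number"}},"required":["commands"]}

```bash
mkdir -p pics; ls; cat > h.py <<'E'
import numpy as np, cv2
from station import ctrl
def img(n):
    d=ctrl.get_image(n); d['R']=cv2.Rodrigues(np.array(d['rvec'],float))[0]; d['t']=np.array(d['tvec'],float).ravel(); return d
def pts(d):
    v,u=np.mgrid[0:384,0:512]; z=d['z_map']
    c=np.stack([(u-d['cx'])/d['fx']*z,(v-d['cy'])/d['fy']*z,z],-1)
    P=(c-d['t'])@d['R']; P[z==0]=np.nan; return P
def proj(d,p):
    c=d['R']@np.array(p)+d['t']; return d['fx']*c[0]/c[2]+d['cx'],d['fy']*c[1]/c[2]+d['cy']
def ray(d,u,v,h):
    r=d['R'].T@np.array([(u-d['cx'])/d['fx'],(v-d['cy'])/d['fy'],1]); o=-d['R'].T@d['t']
    return o+r*(h-o[2])/r[2]
def save(d,n): cv2.imwrite('pics/'+n,d['pixels'][:,:,::-1])
E
python3 - <<'E'
from h import *
a=img('top');b=img('side')
for d in(a,b): print(d['fx'],d['cx'],-d['R'].T@d['t'],d['R'][2],(d['z_map']==0).mean())
cv2.imwrite('pics/a.png',np.vstack([a['pixels'],b['pixels']])[:,:,::-1][:, :])
save(a,'top0.png');save(b,'side0.png');np.save('top0.npy',pts(a));np.save('side0.npy',pts(b))
print(ctrl.sense())
E
```

```text
pics
469.86204980284856 249.09001240960598 [ 0.28635906 -0.01623282  1.50708678] [ 0.1519347   0.00128029 -0.9883897 ] 0.003936767578125
364.4298818831877 253.22512414818553 [ 0.47815991 -0.89336722  0.91434657] [ 0.03873384  0.72640787 -0.68617148] 0.003692626953125
{'clock': 0.1, 'joint_pos': array([ 1.11301413e+00,  2.41354509e-01,  3.84520229e-03,  1.33513073e+00,
       -4.51881817e-05,  1.57078989e+00]), 'joint_vel': array([-6.19520045e-05, -9.24034107e-04,  4.23355769e-03,  6.04378119e-04,
       -4.87591742e-04, -2.92965821e-03]), 'tau': array([-4.05349356e-04, -3.73135900e+01,  2.53010666e+01,  1.08670117e-02,
       -3.03815375e-05,  4.15403179e-06]), 'eef_pos': array([0.22075297, 0.44802605, 0.23238825]), 'tcp_rot': array([-7.12724968e-01, -3.05929202e+00,  2.83631852e-03]), 'wrist_force': array([-0.12248435,  0.05720195,  0.76198334]), 'moment': array([-0.02374738,  0.03848835, -0.06282665]), 'grip_width': 0.08525811537064318}
```

View pics/top0.png

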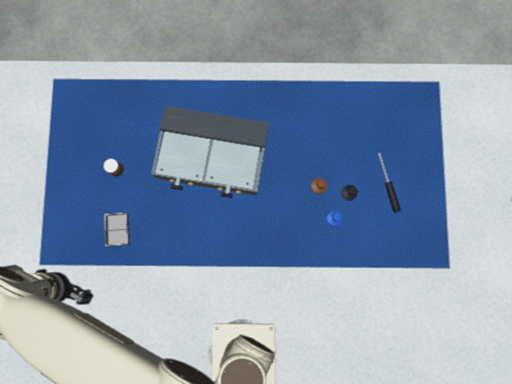

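View pics/side0.png

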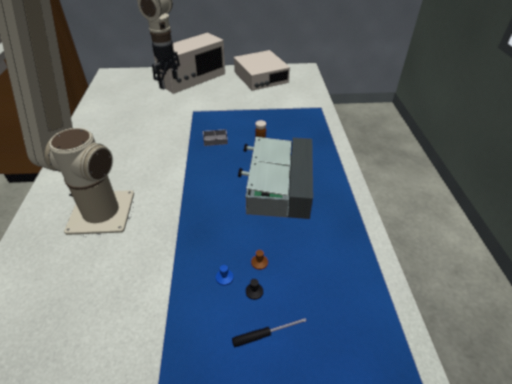

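Candidates for the marker in the top view are black (349,192), brown (319,185) and blue (334,218). The other black items are the handles (177,184) and (226,191) and the driver grip (393,197). I choose (349,192) and will check it in a crop.

```bash
python3 - <<'E'
from h import *
a=img('top');b=img('side');P=pts(a);Q=pts(b);im=a['pixels'].astype(int)
c=np.hstack([cv2.resize(a['pixels'][95:205,145:275],(520,440),interpolation=2),cv2.resize(b['pixels'][240:310,205:275],(280,280),interpolation=2)[:280].repeat(1,0) if 0 else np.vstack([cv2.resize(b['pixels'][240:310,205:275],(280,220)),cv2.resize(a['pixels'][165:235,300:370],(280,220))])])
cv2.imwrite('pics/crop1.png',c[:,:,::-1])
hsv=cv2.cvtColor(a['pixels'],cv2.COLOR_RGB2HSV)
# lid plate points: bright, low sat, inside region
reg=np.zeros((384,512),bool);reg[100:200,145:275]=1
z=P[:,:,2]
cov=reg&(z>.085)&(hsv[:,:,2]<90)&(np.mgrid[0:384,0:512][0]<150)
for nm,m in(('cover',cov),):
    r=cv2.minAreaRect(P[m][:,:2].astype(np.float32)); print(nm,m.sum(),r,np.nanmedian(z[m]),cv2.boxPoints(r))
allb=reg&(z>.07)
r=cv2.minAreaRect(P[allb][:,:2].astype(np.float32));print('all',r,cv2.boxPoints(r))
for u,v in((185,140),(180,175),(190,175),(177,184),(177,187),(230,150),(225,185),(226,191),(226,194),(235,188)): print(u,v,P[v,u].round(4),hsv[v,u])
dk=hsv[:,:,2]<60
n,l,s,ce=cv2.connectedComponentsWithStats((dk[165:240,130:420]).astype(np.uint8))
for i in range(1,n):
    if s[i,4]>8: print(s[i],ce[i]+[130,165])
for nm,d,X,bx in(('top',a,P,(340,183,360,203)),('side',b,Q,(243,275,268,302))):
    x0,y0,x1,y1=bx;h=cv2.cvtColor(d['pixels'],cv2.COLOR_RGB2HSV)[y0:y1,x0:x1]
    m=(h[:,:,1]<120)&(h[:,:,2]<90);p=X[y0:y1,x0:x1][m];print(nm,m.sum(),p[:,2].min(),p[:,2].max())
    k=p[p[:,2]>.04];print('knob',len(k),k.mean(0),k.min(0),k.max(0)); f=p;print('foot',f.min(0),f.max(0))
E
```

```text
cover 765 ((0.6983537077903748, 0.09535763412714005), (0.3255096673965454, 0.07221325486898422), 80.6380615234375) 0.09881503437855546 [[ 0.6362526  -0.05935589]
 [ 0.707504   -0.07110287]
 [ 0.76045483  0.25007117]
 [ 0.68920344  0.26181814]]
all ((0.6135203838348389, 0.11004197597503662), (0.3317190706729889, 0.2565740942955017), 80.6498031616211) [[ 0.45999086 -0.03277133]
 [ 0.7131561  -0.0744565 ]
 [ 0.7670499   0.2528553 ]
 [ 0.51388466  0.29454046]]
185 140 [0.6542 0.1849 0.0935] [ 88  23 196]
180 175 [0.5424 0.1957 0.103 ] [ 95  28 201]
190 175 [0.5429 0.1655 0.1015] [ 98  28 203]
177 184 [0.5146 0.2039 0.1036] [ 92  22 187]
177 187 [0.5043 0.2025 0.1103] [154  36  50]
230 150 [0.6227 0.0451 0.0968] [ 95  24 201]
225 185 [0.5145 0.0592 0.0913] [ 88  26 140]
226 191 [0.4924 0.0547 0.1153] [100  35 187]
226 194 [0.4836 0.0546 0.1138] [10 15 52]
235 188 [0.5071 0.0289 0.0806] [97 26 87]
[30 12 10  3 14] [164.35714286 177.71428571]
[51 15  7  3 11] [184.         181.18181818]
[63 17 26  6 40] [205.25 184.6 ]
[256  17  14  30 150] [392.58666667 197.8       ]
[41 20 11  5 29] [176.06896552 186.96551724]
[214  21  13  14 125] [350.44 192.12]
[101  24   5   2  10] [233.  189.5]
[112  26  14   3  24] [248.29166667 192.04166667]
[92 28 10  4 28] [226.39285714 194.67857143]
top 177 0.0005755557854542464 0.05760230310713571
knob 49 [ 0.50682868 -0.33827429  0.04908809] [ 0.49600628 -0.34988146  0.04123926] [ 0.51889102 -0.32763225  0.0576023 ]
foot [ 0.48523051 -0.3599625   0.00057556] [ 0.53147608 -0.31339869  0.0576023 ]
side 226 nan nan
knob 54 [ 0.50950954 -0.34144331  0.0497269 ] [ 0.49869043 -0.3504533   0.04001194] [ 0.52036902 -0.32923009  0.0544883 ]
foot [nan nan nan] [nan nan nan]
```

View pics/crop1.png

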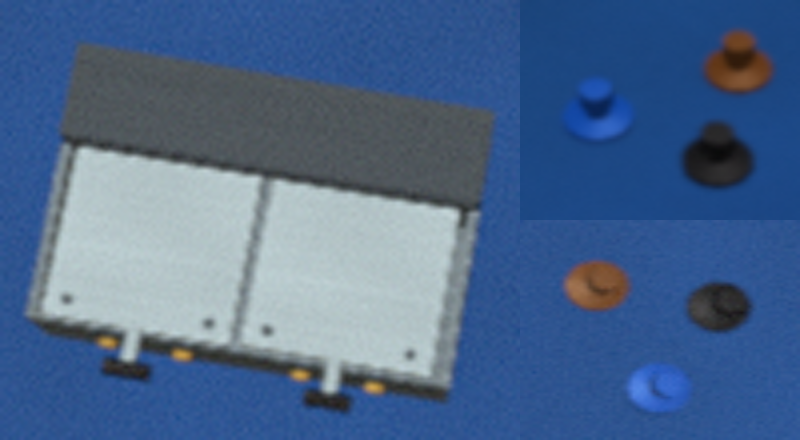

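The crop confirms the black marker as knob-and-foot, at top (349,192) / side (254,289). The brown and blue ones differ only in colour. The handles are at top (176,187) and (226,195), and both lids are slightly ajar.

```bash
python3 - <<'E'
from h import *
a=img('top');b=img('side');P=pts(a);Q=pts(b)
yaw=-np.deg2rad(9.35);X=np.array([np.cos(yaw),np.sin(yaw),0]);Y=np.array([-X[1],X[0],0]);H=np.array([.6615,.1012,0])
for n,D,I in(('top',P,a),('side',Q,b)):
    h=cv2.cvtColor(I['pixels'],cv2.COLOR_RGB2HSV); L=np.stack([(D-H)@X,(D-H)@Y,D[:,:,2]],-1)
    ok=~np.isnan(L[:,:,0])
    c=ok&(L[:,:,2]>.09)&(h[:,:,2]<110)&(L[:,:,0]>-.05)&(L[:,:,0]<.12)&(abs(L[:,:,1])<.2)
    r=cv2.minAreaRect(L[c][:,:2].astype(np.float32));print(n,'cover',r)
    for s in(1,-1):
        m=ok&(L[:,:,2]>.08)&(L[:,:,0]<-.152)&(L[:,:,0]>-.2)&(abs(L[:,:,1]-s*.075)<.04)&(h[:,:,2]<110)
        p=L[m];print(s,'bar',m.sum(),np.median(p,0).round(4),p.min(0).round(3),p.max(0).round(3))
        m=ok&(abs(L[:,:,0]+.07)<.05)&(abs(L[:,:,1]-s*.075)<.05);p=L[m]
        k=np.polyfit(p[:,0],p[:,2],1);print('  lid slope',-k[0],'z at hinge',k[1])
        m=ok&(abs(L[:,:,0]+.07)<.05)&(L[:,:,2]>.09)&(h[:,:,2]>150)&(L[:,:,1]*s>0);p=L[m];print('  lid y',np.percentile(p[:,1],[1,99]).round(4))
for s in(1,-1):
  for th in(.08,.1,.12): print(s,th,proj(a,H+Y*s*.075-X*.17*np.cos(th)+np.array([0,0,.09+.17*np.sin(th)])),proj(b,H+Y*s*.075-X*.17*np.cos(th)+np.array([0,0,.09+.17*np.sin(th)])))
hb=cv2.cvtColor(b['pixels'],cv2.COLOR_RGB2HSV)
n,l,s,ce=cv2.connectedComponentsWithStats((hb[140:180,235:252,2]<60).astype(np.uint8));print(s[1:],ce[1:]+[235,140])
E
```

```text
top cover ((0.03892026096582413, 0.0007294565439224243), (0.07689134031534195, 0.32946497201919556), 0.41162654757499695)
1 bar 52 [-0.1712  0.0765  0.1076] [-0.178  0.059  0.099] [-0.163  0.095  0.113]
  lid slope 0.0703862818210752 z at hinge 0.09227998634385279
  lid y [0.0062 0.149 ]
-1 bar 52 [-0.1702 -0.0773  0.1169] [-0.176 -0.094  0.111] [-0.163 -0.06   0.126]
  lid slope 0.12490079538174059 z at hinge 0.0924424018362289
  lid y [-0.1485 -0.0061]
side cover ((0.03450273722410202, 0.0026455968618392944), (0.33692261576652527, 0.0862450897693634), 89.69491577148438)
1 bar 31 [-0.1682  0.0737  0.1092] [-0.175  0.062  0.099] [-0.154  0.098  0.113]
  lid slope 0.06769251484292364 z at hinge 0.09579569643130625
  lid y [0.0075 0.9121]
-1 bar 38 [-0.1664 -0.0813  0.1177] [-0.174 -0.094  0.109] [-0.153 -0.058  0.121]
  lid slope 0.04276821899384685 z at hinge 0.08888790228246485
  lid y [-0.1462 -0.0034]
1 0.08 (np.float64(177.2968183584273), np.float64(186.63683921957784)) (np.float64(245.0909875311427), np.float64(148.13494745261815))
1 0.1 (np.float64(177.14655543393727), np.float64(186.36316654274663)) (np.float64(245.1582453296832), np.float64(147.40086065285726))
1 0.12 (np.float64(177.00025738822927), np.float64(186.06669357046454)) (np.float64(245.24390324092371), np.float64(146.66688907766496))
-1 0.08 (np.float64(226.1178634212936), np.float64(194.9574625376482)) (np.float64(239.59062372940704), np.float64(174.27518728057368))
-1 0.1 (np.float64(226.0811854557959), np.float64(194.7024653351523)) (np.float64(239.6533598955653), np.float64(173.5264219619182))
-1 0.12 (np.float64(226.04842943553123), np.float64(194.4245925581369)) (np.float64(239.73608452294553), np.float64(172.77774197135554))
[[ 9  5  3  6 14]
 [ 3 29  4  8 18]] [[245.         147.64285714]
 [239.5        172.38888889]]
```

Emit:
play_rows(commands=[[1,0.715,-0.608,-0.08,0,0,0.094],[1,0.715,-0.608,-0.08,0,0,0.094],[1,0.715,-0.608,-0.08,0,0,0.094],[1,0.715,-0.608,-0.08,0,0,0.094],[1,0.715,-0.608,-0.08,0,0,0.094],[1,0.715,-0.608,-0.08,0,0,0.094],[1,0.715,-0.608,-0.08,0,0,0.094],[1,0.715,-0.608,-0.08,0,0,0.094],[1,0.715,-0.608,-0.08,0,0,0.094],[1,0.715,-0.608,-0.08,0,0,0.094],[1,0.715,-0.608,-0.08,0,0,0.094],[1,0.715,-0.608,-0.08,0,0,0.094],[1,0.715,-0.608,-0.08,0,0,0.094],[1,0.715,-0.608,-0.08,0,0,0.094],[1,0.715,-0.608,-0.08,0,0,0.094]], squeeze=30)

```text
clock: 1.55
eef_pos: [0.506, 0.2064, 0.2012]
tcp_rot: [0.251, 3.131, -0.001]
wrist_force: [-0.1, 0.1, 0.5]
grip_width: 0.0852
```

Emit:
play_rows(commands=[[1,0.001,-0.004,-0.1,0,0,0],[1,0.001,-0.004,-0.18,0,0,0],[1,0.001,-0.004,-0.23,0,0,0],[1,0.001,-0.004,-0.23,0,0,0],[1,0.001,-0.004,-0.23,0,0,0],[-1,0.001,-0.004,-0.23,0,0,0],[-1,0.001,-0.004,-0.23,0,0,0],[-1,0.001,-0.004,-0.23,0,0,0],[-1,0.001,-0.004,-0.23,0,0,0],[-1,0.001,-0.004,-0.23,0,0,0],[-1,0.001,-0.004,-0.23,0,0,0],[-1,0.001,-0.004,-0.23,0,0,0],[-1,0.001,-0.004,-0.23,0,0,0],[-1,0.001,-0.004,-0.23,0,0,0]])

```text
clock: 2.72
eef_pos: [0.5064, 0.2048, 0.1093]
tcp_rot: [0.251, 3.131, -0.001]
wrist_force: [-0.6, -0.2, 0.1]
grip_width: -0.0001
```

```bash
python3 - <<'E'
from h import *
a=img('top');b=img('side')
c=np.hstack([cv2.resize(a['pixels'][140:220,145:245],(400,320)),cv2.resize(b['pixels'][110:190,200:300],(400,320))])
cv2.imwrite('pics/c2.png',c[:,:,::-1])
print(ctrl.sense()['grip_width'])
E
```

```text
-0.00020473433741855223
```

View pics/c2.png

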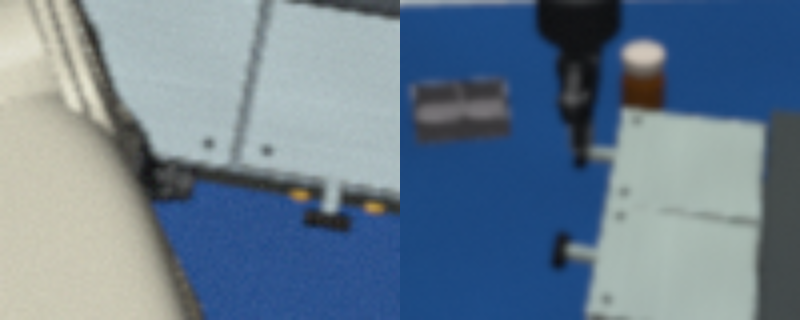

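Side crop: the fingers are shut at about full px (245,149), on the left handle's spot, so the bar is not held. I'll check the lid angle before retrying.

```bash
python3 - <<'E'
from h import *
a=img('top');b=img('side')
X=np.array([.9867,-.1625,0]);Y=np.array([.1625,.9867,0]);H=np.array([.6615,.1012,0])
for n,D,I in(('top',pts(a),a),('side',pts(b),b)):
    L=np.stack([(D-H)@X,(D-H)@Y,D[:,:,2]],-1);h=cv2.cvtColor(I['pixels'],cv2.COLOR_RGB2HSV)
    for s in(1,-1):
        m=(L[:,:,0]>-.135)&(L[:,:,0]<-.02)&(abs(L[:,:,1]-s*.077)<.06)&(L[:,:,2]<.15)&(h[:,:,2]>150);p=L[m]
        print(n,s,m.sum(),np.polyfit(p[:,0],p[:,2],1))
    m=(L[:,:,0]>-.2)&(L[:,:,0]<-.145)&(abs(L[:,:,1]-.077)<.03)&(L[:,:,2]<.13)&(L[:,:,2]>.05)
    for v,u in np.argwhere(m)[:60:2]: print(u,v,L[v,u].round(3),h[v,u,2],end=' | ')
    print()
E
```

```text
top 1 1065 [-0.05645081  0.09245081]
top -1 1399 [-0.12865675  0.09211545]

side 1 592 [-0.06061138  0.09549357]
side -1 786 [-0.12682046  0.09539445]
248 142 [-0.159  0.082  0.127] 99 | 247 143 [-0.162  0.072  0.13 ] 71 | 242 144 [-0.181  0.076  0.121] 92 | 245 144 [-0.168  0.066  0.129] 27 | 248 144 [-0.158  0.076  0.123] 98 | 243 145 [-0.176  0.065  0.125] 52 | 245 145 [-0.169  0.072  0.12 ] 27 | 247 145 [-0.162  0.075  0.119] 73 | 242 146 [-0.18   0.069  0.117] 96 | 244 146 [-0.172  0.067  0.119] 36 | 246 146 [-0.164  0.06   0.125] 53 | 243 147 [-0.176  0.068  0.113] 77 | 245 147 [-0.169  0.068  0.114] 44 | 247 147 [-0.162  0.071  0.112] 101 | 249 147 [-0.155  0.079  0.107] 145 | 251 147 [-0.148  0.079  0.108] 151 | 245 148 [-0.169  0.068  0.109] 42 | 247 148 [-0.162  0.075  0.105] 95 | 249 148 [-0.155  0.077  0.104] 134 | 251 148 [-0.148  0.077  0.104] 145 | 245 149 [-0.168  0.064  0.108] 32 | 247 149 [-0.162  0.075  0.1  ] 84 | 249 149 [-0.155  0.079  0.098] 107 | 251 149 [-0.148  0.08   0.098] 116 | 244 150 [-0.173  0.068  0.1  ] 41 | 246 150 [-0.165  0.064  0.103] 63 | 245 151 [-0.168  0.063  0.099] 58 |
```

```bash
python3 - <<'E'
from h import *
b=img('side')
X=np.array([.9867,-.1625,0]);Y=np.array([.1625,.9867,0]);H=np.array([.6615,.1012,0])
D=pts(b);L=np.stack([(D-H)@X,(D-H)@Y,D[:,:,2]],-1)
for v in range(140,158):
    print(v,[tuple((L[v,u]*1000).round().astype(int))+(int(b['pixels'][v,u].max()),) for u in range(242,249)])
s=ctrl.sense();print(s['grip_width'],s['joint_pos'],s['eef_pos'])
cv2.imwrite('pics/c3.png',cv2.resize(b['pixels'][105:165,215:275],(600,600),interpolation=cv2.INTER_CUBIC)[:,:,::-1])
E
```

```text
140 [(np.int64(-176), np.int64(47), np.int64(160), 40), (np.int64(-173), np.int64(51), np.int64(157), 27), (np.int64(-169), np.int64(48), np.int64(160), 20), (np.int64(-165), np.int64(48), np.int64(159), 18), (np.int64(-161), np.int64(43), np.int64(163), 26), (np.int64(-158), np.int64(43), np.int64(164), 55), (np.int64(-158), np.int64(77), np.int64(140), 93)]
141 [(np.int64(-180), np.int64(73), np.int64(136), 69), (np.int64(-175), np.int64(63), np.int64(144), 38), (np.int64(-172), np.int64(65), np.int64(142), 24), (np.int64(-169), np.int64(70), np.int64(139), 23), (np.int64(-164), np.int64(62), np.int64(145), 34), (np.int64(-161), np.int64(72), np.int64(139), 62), (np.int64(-159), np.int64(79), np.int64(134), 96)]
142 [(np.int64(-180), np.int64(70), np.int64(134), 84), (np.int64(-176), np.int64(67), np.int64(137), 47), (np.int64(-172), np.int64(64), np.int64(139), 28), (np.int64(-168), np.int64(65), np.int64(139), 27), (np.int64(-163), np.int64(59), np.int64(143), 41), (np.int64(-162), np.int64(72), np.int64(134), 70), (np.int64(-159), np.int64(77), np.int64(131), 99)]
143 [(np.int64
[... 4870 characters left out ...]
t64(153), np.int64(6), 124), (np.int64(-177), np.int64(155), np.int64(4), 125), (np.int64(-174), np.int64(160), np.int64(1), 125), (np.int64(-170), np.int64(158), np.int64(3), 125)]
157 [(np.int64(-193), np.int64(149), np.int64(3), 126), (np.int64(-189), np.int64(150), np.int64(3), 126), (np.int64(-186), np.int64(155), np.int64(-1), 126), (np.int64(-181), np.int64(147), np.int64(5), 125), (np.int64(-176), np.int64(145), np.int64(7), 125), (np.int64(-173), np.int64(150), np.int64(3), 124), (np.int64(-169), np.int64(154), np.int64(1), 125)]
7.042565216688859e-05 [ 3.84481136e-01  4.14446633e-01 -8.38422798e-02  1.07263912e+00
 -4.45240082e-04  5.44579725e-01] [0.50639299 0.2047509  0.10920497]
```

View pics/c3.png

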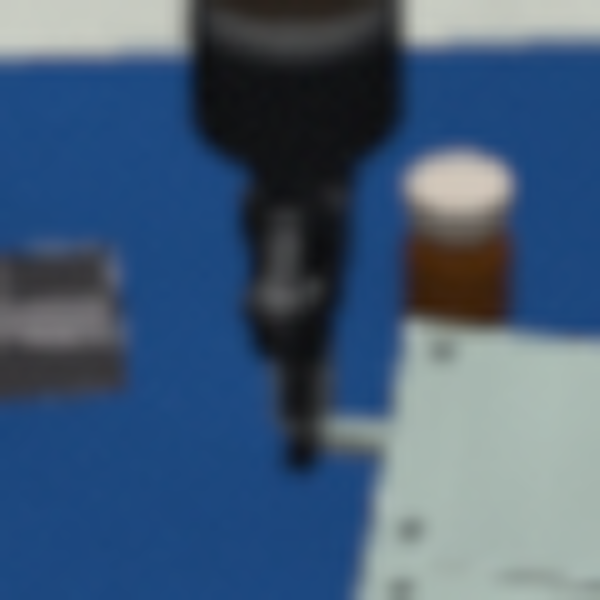

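The picture shows closed fingertips resting on top of the bar at z≈0.11 (crop (300,425)), although TCP z reads 0.109. I'll lift and measure where the tips really are.

Emit:
play_rows(commands=[[-1,0,0,0.08,0,0,0],[-1,0,0,0.15,0,0,0],[-1,0,0,0.15,0,0,0],[-1,0,0,0.15,0,0,0]])

```text
clock: 3.3
eef_pos: [0.5077, 0.2053, 0.1712]
tcp_rot: [0.251, 3.127, 0.002]
wrist_force: [-0.1, -0.2, -0.9]
grip_width: -0.0
```

```bash
python3 - <<'E'
from h import *
b=img('side')
X=np.array([.9867,-.1625,0]);Y=np.array([.1625,.9867,0]);H=np.array([.6615,.1012,0])
D=pts(b);L=np.stack([(D-H)@X,(D-H)@Y,D[:,:,2]],-1)*1000
s=ctrl.sense();print(s['grip_width'],s['eef_pos'],s['wrist_force'])
t=s['eef_pos']; print('tcp px',proj(b,t),'tip25',proj(b,t-[0,0,.025]))
for v in range(118,156):
    r=[u for u in range(225,262) if np.isfinite(L[v,u,0]) and L[v,u,2]>75 and L[v,u,0]<-152 and L[v,u,1]<130 and b['pixels'][v,u].max()<110]
    if r: q=L[v,r]; print(v,r[0],r[-1],np.median(q,0).round(0))
cv2.imwrite('pics/c4.png',cv2.resize(b['pixels'][95:165,210:280],(600,600),interpolation=cv2.INTER_CUBIC)[:,:,::-1])
E
```

```text
-0.00010754191973463062 [0.50658606 0.20489129 0.16954942] [-0.20698779  0.2180035  -0.23703201]
tcp px (np.float64(244.80625284223487), np.float64(132.91600731038554)) tip25 (np.float64(244.91905533773746), np.float64(138.67145406320006))
118 239 249 [-164.   22.  265.]
119 239 249 [-163.   20.  263.]
120 239 249 [-164.   19.  260.]
121 239 249 [-163.   19.  256.]
122 240 248 [-165.   25.  249.]
123 240 248 [-165.   32.  240.]
124 240 248 [-168.   44.  229.]
125 241 248 [-167.   47.  222.]
126 242 248 [-167.   65.  207.]
127 242 248 [-167.   69.  200.]
128 242 248 [-167.   71.  194.]
129 242 248 [-167.   67.  193.]
130 242 248 [-167.   66.  189.]
131 242 248 [-168.   71.  182.]
132 242 248 [-167.   66.  181.]
133 243 247 [-168.   72.  173.]
144 245 247 [-168.   96.  107.]
145 244 247 [-170.   90.  107.]
146 244 247 [-169.   83.  108.]
147 244 246 [-170.   74.  110.]
148 244 247 [-167.   70.  108.]
149 244 249 [-163.   68.  105.]
150 243 246 [-170.   62.  105.]
151 244 246 [-169.   62.  100.]
```

View pics/c4.png

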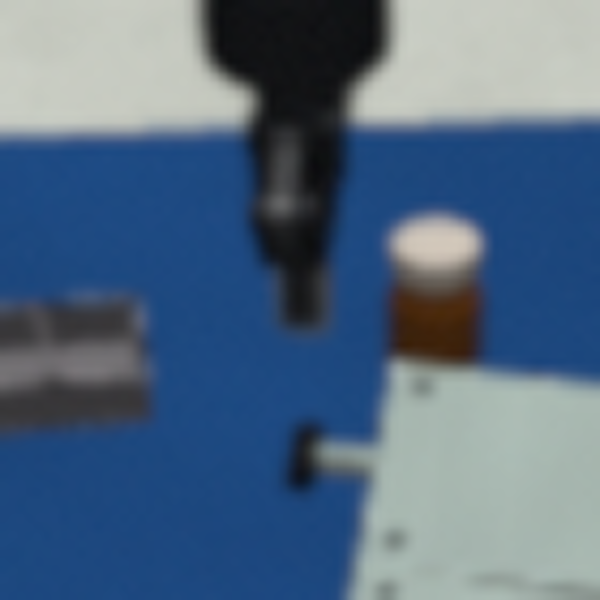

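The tips are at side (245,133), exactly the projection of the reported TCP. So the fingertips sit at the reported TCP, 25 mm behind where the text puts them. I will aim the reported TCP about 20 mm below whatever I grasp.

Emit:
play_rows(commands=[[1,0,0,0,0,0,0],[1,0,0,0,0,0,0],[1,0,0,0,0,0,0],[1,0,0,0,0,0,0],[1,0,0,-0.05,0,0,0],[1,0,0,-0.1,0,0,0],[1,0,0,-0.15,0,0,0],[1,0,0,-0.2,0,0,0],[1,0,0,-0.226,0,0,0],[1,0,0,-0.226,0,0,0],[-1,0,0,-0.226,0,0,0],[-1,0,0,-0.226,0,0,0],[-1,0,0,-0.226,0,0,0],[-1,0,0,-0.226,0,0,0],[-1,0,0,-0.226,0,0,0],[-1,0,0,-0.226,0,0,0],[-1,0,0,-0.226,0,0,0]], squeeze=30)

```text
clock: 4.77
eef_pos: [0.5078, 0.2067, 0.0804]
tcp_rot: [0.25, 3.128, 0.006]
wrist_force: [1.0, 5.5, -0.3]
grip_width: 0.0354
```

Emit:
play_rows(commands=[[-1,0.001,0,0.012,0,0,0],[-1,0.002,0,0.025,0,0,0],[-1,0.004,-0.001,0.038,0,0,0],[-1,0.006,-0.001,0.05,0,0,0],[-1,0.008,-0.001,0.063,0,0,0],[-1,0.011,-0.002,0.075,0,0,0],[-1,0.015,-0.002,0.088,0,0,0],[-1,0.019,-0.003,0.1,0,0,0],[-1,0.022,-0.004,0.112,0,0,0],[-1,0.026,-0.004,0.124,0,0,0],[-1,0.026,-0.004,0.124,0,0,0],[-1,0.026,-0.004,0.124,0,0,0]])

```text
clock: 5.77
eef_pos: [0.5182, 0.205, 0.1308]
tcp_rot: [0.25, 3.127, 0.006]
wrist_force: [-1.6, 2.1, 0.3]
grip_width: 0.035
```

Emit:
play_rows(commands=[[-1,0.001,0,0.004,0,0,0],[-1,0.003,0,0.008,0,0,0],[-1,0.005,-0.001,0.013,0,0,0],[-1,0.007,-0.001,0.018,0,0,0]])

```text
clock: 6.1
eef_pos: [0.5209, 0.2046, 0.1378]
tcp_rot: [0.25, 3.128, 0.006]
wrist_force: [0.2, 2.5, -5.2]
grip_width: 0.035
```

Emit:
play_rows(commands=[[-1,0.002,0,0.004,0,0,0],[-1,0.004,0,0.008,0,0,0],[-1,0.006,-0.001,0.012,0,0,0],[-1,0.007,-0.001,0.016,0,0,0]])

```text
clock: 6.43
eef_pos: [0.5237, 0.2041, 0.1442]
tcp_rot: [0.25, 3.128, 0.006]
wrist_force: [-0.6, 2.4, -5.6]
grip_width: 0.0359
```

Emit:
play_rows(commands=[[-1,0.002,0,0.004,0,0,0],[-1,0.004,-0.001,0.008,0,0,0],[-1,0.006,-0.001,0.012,0,0,0],[-1,0.008,-0.001,0.016,0,0,0]])

```text
clock: 6.77
eef_pos: [0.527, 0.2036, 0.1507]
tcp_rot: [0.25, 3.128, 0.005]
wrist_force: [0.4, 2.1, -4.7]
grip_width: 0.0355
```

Emit:
play_rows(commands=[[-1,0.002,0,0.004,0,0,0],[-1,0.004,-0.001,0.008,0,0,0],[-1,0.006,-0.001,0.012,0,0,0],[-1,0.009,-0.001,0.016,0,0,0]])

```text
clock: 7.1
eef_pos: [0.5305, 0.203, 0.1572]
tcp_rot: [0.25, 3.129, 0.005]
wrist_force: [-1.7, 1.4, -4.8]
grip_width: 0.0349
```

Emit:
play_rows(commands=[[-1,0.002,0,0.004,0,0,0],[-1,0.005,-0.001,0.008,0,0,0],[-1,0.007,-0.001,0.012,0,0,0],[-1,0.01,-0.002,0.016,0,0,0]])

```text
clock: 7.43
eef_pos: [0.5345, 0.2023, 0.1638]
tcp_rot: [0.25, 3.129, 0.005]
wrist_force: [-0.8, 3.5, -5.5]
grip_width: 0.0356
```

Emit:
play_rows(commands=[[-1,0.002,0,0.004,0,0,0],[-1,0.005,-0.001,0.008,0,0,0],[-1,0.008,-0.001,0.012,0,0,0],[-1,0.01,-0.002,0.015,0,0,0]])

```text
clock: 7.77
eef_pos: [0.5386, 0.2016, 0.17]
tcp_rot: [0.25, 3.129, 0.006]
wrist_force: [-0.9, 3.8, -5.6]
grip_width: 0.0352
```

Emit:
play_rows(commands=[[-1,0.003,0,0.004,0,0,0],[-1,0.006,-0.001,0.008,0,0,0],[-1,0.009,-0.001,0.012,0,0,0],[-1,0.011,-0.002,0.015,0,0,0]])

```text
clock: 8.1
eef_pos: [0.5431, 0.2009, 0.1762]
tcp_rot: [0.25, 3.129, 0.006]
wrist_force: [-0.4, 3.3, -6.5]
grip_width: 0.0355
```

Emit:
play_rows(commands=[[-1,0.003,0,0.004,0,0,0],[-1,0.006,-0.001,0.008,0,0,0],[-1,0.009,-0.001,0.012,0,0,0]])

```text
clock: 8.35
eef_pos: [0.5469, 0.2003, 0.1811]
tcp_rot: [0.25, 3.129, 0.005]
wrist_force: [-0.2, 0.2, -5.9]
grip_width: 0.0351
```

Emit:
play_rows(commands=[[-1,0.003,0,0.004,0,0,0],[-1,0.006,-0.001,0.007,0,0,0],[-1,0.009,-0.001,0.011,0,0,0],[-1,0.012,-0.002,0.014,0,0,0]])

```text
clock: 8.68
eef_pos: [0.5518, 0.1995, 0.1867]
tcp_rot: [0.25, 3.129, 0.005]
wrist_force: [-1.1, 2.3, -5.7]
grip_width: 0.0355
```

Emit:
play_rows(commands=[[-1,0.003,-0.001,0.004,0,0,0],[-1,0.007,-0.001,0.007,0,0,0],[-1,0.01,-0.002,0.011,0,0,0],[-1,0.013,-0.002,0.014,0,0,0]])

```text
clock: 9.02
eef_pos: [0.5572, 0.1986, 0.1925]
tcp_rot: [0.25, 3.129, 0.005]
wrist_force: [-0.4, 1.9, -5.8]
grip_width: 0.0354
```

Emit:
play_rows(commands=[[-1,0.003,-0.001,0.003,0,0,0],[-1,0.007,-0.001,0.007,0,0,0],[-1,0.01,-0.002,0.01,0,0,0],[-1,0.014,-0.002,0.013,0,0,0]])

```text
clock: 9.35
eef_pos: [0.5627, 0.1977, 0.1979]
tcp_rot: [0.25, 3.129, 0.005]
wrist_force: [-1.8, 1.8, -4.6]
grip_width: 0.0353
```

Emit:
play_rows(commands=[[-1,0.003,-0.001,0.003,0,0,0],[-1,0.007,-0.001,0.006,0,0,0],[-1,0.01,-0.002,0.009,0,0,0],[-1,0.013,-0.002,0.011,0,0,0]])

```text
clock: 9.68
eef_pos: [0.5678, 0.1969, 0.2025]
tcp_rot: [0.25, 3.13, 0.005]
wrist_force: [-1.6, 1.5, -5.1]
grip_width: 0.0352
```

The left lid passed 0.85 rad at about 5 N throughout, so it is good. I'll open it to the stop.

Emit:
play_rows(commands=[[-1,0.012,-0.002,0.009,0,0,0],[-1,0.025,-0.004,0.018,0,0,0],[-1,0.037,-0.006,0.027,0,0,0],[-1,0.05,-0.008,0.035,0,0,0],[-1,0.064,-0.01,0.043,0,0,0],[-1,0.078,-0.013,0.05,0,0,0],[-1,0.092,-0.015,0.057,0,0,0],[-1,0.106,-0.017,0.063,0,0,0],[-1,0.121,-0.02,0.069,0,0,0],[-1,0.136,-0.022,0.074,0,0,0],[-1,0.151,-0.025,0.079,0,0,0],[-1,0.161,-0.026,0.082,0,0,0],[-1,0.171,-0.028,0.084,0,0,0],[-1,0.181,-0.03,0.086,0,0,0],[-1,0.189,-0.031,0.088,0,0,0]])

```text
clock: 10.93
eef_pos: [0.6441, 0.1844, 0.2387]
tcp_rot: [0.25, 3.128, 0.006]
wrist_force: [-4.8, 1.9, 3.7]
grip_width: 0.0355
```

Emit:
play_rows(commands=[[-1,0.006,-0.001,-0.002,0,0,0],[-1,0.012,-0.002,-0.004,0,0,0],[-1,0.012,-0.002,-0.004,0,0,0]])

```text
clock: 11.18
eef_pos: [0.6502, 0.1835, 0.2396]
tcp_rot: [0.25, 3.124, 0.007]
wrist_force: [-3.5, 1.2, 8.5]
grip_width: 0.0354
```

Emit:
play_rows(commands=[[-1,0.006,-0.001,0.003,0,0,0],[-1,0.012,-0.002,0.005,0,0,0],[-1,0.012,-0.002,0.005,0,0,0]])

```text
clock: 11.43
eef_pos: [0.6513, 0.1833, 0.2399]
tcp_rot: [-0.249, -3.13, -0.007]
wrist_force: [-13.9, 3.2, -0.0]
grip_width: 0.0351
```

```bash
python3 - <<'E'
from h import *
b=img('side');a=img('top')
X=np.array([.9867,-.1625,0]);Y=np.array([.1625,.9867,0]);H=np.array([.6615,.1012,0])
for n,I in(('top',a),('side',b)):
    D=pts(I);L=np.stack([(D-H)@X,(D-H)@Y,D[:,:,2]],-1);h=cv2.cvtColor(I['pixels'],cv2.COLOR_RGB2HSV)
    m=(L[:,:,2]>.11)&(L[:,:,2]<.23)&(abs(L[:,:,1]-.077)<.07)&(L[:,:,0]>-.09)&(L[:,:,0]<.03)&(h[:,:,2]>110)
    p=L[m]; print(n,len(p),np.arctan(1/-np.polyfit(p[:,2],p[:,0],1)[0]) if len(p)>20 else '',p.min(0),p.max(0))
print(ctrl.sense()['eef_pos'],ctrl.sense()['wrist_force'])
c=np.hstack([cv2.resize(a['pixels'][80:210,140:270],(400,400)),cv2.resize(b['pixels'][80:210,200:330],(400,400))])
cv2.imwrite('pics/c5.png',c[:,:,::-1])
E
```

```text
top 33 1.5529334566109636 [-0.0269096   0.00857727  0.20387641] [-0.02031254  0.04095115  0.22912802]
side 22 1.3642487164605501 [-0.02580006  0.00793222  0.13873547] [-0.00403192  0.14034008  0.22973405]
[0.65131939 0.18325172 0.23989255] [-13.40497411   2.68548167   0.86702634]
```

View pics/c5.png

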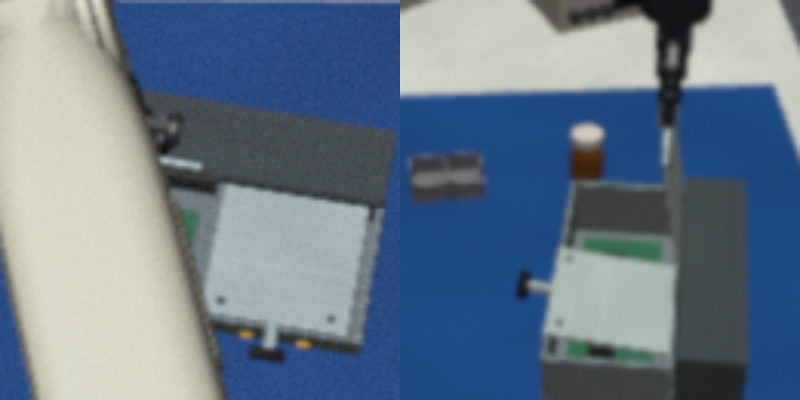

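The top view shows the left lid upright, edge-on near (180,163) in the crop. The side view shows it vertical at (670,190), hard against the stop at 13.9 N. I'll release, rise and go to the right handle.

Emit:
play_rows(commands=[[1,0,0,0,0,0,0],[1,0,0,0,0,0,0],[1,0,0,0,0,0,0],[1,0,0,0,0,0,0],[1,0,0,0,0,0,0],[1,0,0,0.06,0,0,0],[1,0,0,0.12,0,0,0],[1,0,0,0.15,0,0,0],[1,-0.1,-0.02,0.15,0,0,0],[1,-0.2,-0.1,0.1,0,0,0],[1,-0.3,-0.2,0,0,0,0],[1,-0.419,-0.324,-0.15,0,0,0],[1,-0.419,-0.324,-0.15,0,0,0],[1,-0.419,-0.324,-0.15,0,0,0],[1,-0.419,-0.324,-0.15,0,0,0],[1,-0.419,-0.324,-0.15,0,0,0],[1,-0.419,-0.324,-0.15,0,0,0]])

```text
clock: 12.95
eef_pos: [0.485, 0.0535, 0.1809]
tcp_rot: [0.251, 3.131, 0.007]
wrist_force: [1.0, 0.4, 0.6]
grip_width: 0.085
```

Emit:
play_rows(commands=[[1,-0.003,0,-0.08,0,0,0],[1,-0.003,0,-0.16,0,0,0],[1,-0.003,0,-0.225,0,0,0],[1,-0.003,0,-0.225,0,0,0],[1,-0.003,0,-0.225,0,0,0],[-1,-0.003,0,-0.225,0,0,0],[-1,-0.003,0,-0.225,0,0,0],[-1,-0.003,0,-0.225,0,0,0],[-1,-0.003,0,-0.225,0,0,0],[-1,-0.003,0,-0.225,0,0,0],[-1,-0.003,0,-0.225,0,0,0],[-1,-0.003,0,-0.225,0,0,0]])

```text
clock: 13.95
eef_pos: [0.4848, 0.0535, 0.0916]
tcp_rot: [0.251, 3.128, 0.008]
wrist_force: [1.9, -0.4, 0.3]
grip_width: 0.0352
```

Emit:
play_rows(commands=[[-1,0.002,0,0.012,0,0,0],[-1,0.004,-0.001,0.024,0,0,0],[-1,0.006,-0.001,0.036,0,0,0],[-1,0.009,-0.001,0.048,0,0,0],[-1,0.012,-0.002,0.06,0,0,0],[-1,0.016,-0.003,0.072,0,0,0],[-1,0.019,-0.003,0.084,0,0,0],[-1,0.021,-0.004,0.09,0,0,0],[-1,0.023,-0.004,0.095,0,0,0]])

```text
clock: 14.7
eef_pos: [0.4937, 0.052, 0.1299]
tcp_rot: [0.25, 3.129, 0.008]
wrist_force: [1.1, 0.9, -5.3]
grip_width: 0.0356
```

Emit:
play_rows(commands=[[-1,0.002,0,0.004,0,0,0],[-1,0.003,0,0.008,0,0,0],[-1,0.005,-0.001,0.012,0,0,0],[-1,0.006,-0.001,0.016,0,0,0]])

```text
clock: 15.03
eef_pos: [0.4961, 0.0516, 0.1362]
tcp_rot: [0.25, 3.129, 0.008]
wrist_force: [2.4, 1.0, -5.6]
grip_width: 0.0353
```

Emit:
play_rows(commands=[[-1,0.002,0,0.004,0,0,0],[-1,0.004,0,0.008,0,0,0],[-1,0.006,-0.001,0.012,0,0,0],[-1,0.007,-0.001,0.016,0,0,0]])

```text
clock: 15.37
eef_pos: [0.4988, 0.0512, 0.1427]
tcp_rot: [0.251, 3.13, 0.008]
wrist_force: [2.2, 0.9, -5.8]
grip_width: 0.0352
```

Emit:
play_rows(commands=[[-1,0.002,0,0.004,0,0,0],[-1,0.004,-0.001,0.008,0,0,0],[-1,0.006,-0.001,0.012,0,0,0],[-1,0.008,-0.001,0.015,0,0,0]])

```text
clock: 15.7
eef_pos: [0.5018, 0.0507, 0.1488]
tcp_rot: [0.251, 3.13, 0.008]
wrist_force: [-1.8, 0.3, -4.7]
grip_width: 0.0357
```

Emit:
play_rows(commands=[[-1,0.002,0,0.004,0,0,0],[-1,0.004,-0.001,0.008,0,0,0],[-1,0.006,-0.001,0.011,0,0,0],[-1,0.008,-0.001,0.015,0,0,0]])

```text
clock: 16.03
eef_pos: [0.5049, 0.0502, 0.1549]
tcp_rot: [0.251, 3.13, 0.007]
wrist_force: [0.9, -0.5, -5.8]
grip_width: 0.0353
```

Emit:
play_rows(commands=[[-1,0.002,0,0.004,0,0,0],[-1,0.004,-0.001,0.008,0,0,0],[-1,0.007,-0.001,0.011,0,0,0],[-1,0.009,-0.001,0.015,0,0,0]])

```text
clock: 16.37
eef_pos: [0.5084, 0.0496, 0.1609]
tcp_rot: [0.251, 3.131, 0.007]
wrist_force: [0.9, -0.1, -4.8]
grip_width: 0.0352
```

Emit:
play_rows(commands=[[-1,0.002,0,0.004,0,0,0],[-1,0.005,-0.001,0.008,0,0,0],[-1,0.007,-0.001,0.011,0,0,0],[-1,0.01,-0.002,0.015,0,0,0]])

```text
clock: 16.7
eef_pos: [0.5122, 0.049, 0.1669]
tcp_rot: [0.251, 3.132, 0.007]
wrist_force: [0.4, 0.8, -4.8]
grip_width: 0.0352
```

Emit:
play_rows(commands=[[-1,0.002,0,0.004,0,0,0],[-1,0.005,-0.001,0.007,0,0,0],[-1,0.007,-0.001,0.011,0,0,0],[-1,0.01,-0.002,0.014,0,0,0]])

```text
clock: 17.03
eef_pos: [0.5161, 0.0483, 0.1727]
tcp_rot: [-0.251, -3.131, -0.008]
wrist_force: [-0.1, 1.3, -4.9]
grip_width: 0.0351
```

Emit:
play_rows(commands=[[-1,0.003,0,0.003,0,0,0],[-1,0.005,-0.001,0.007,0,0,0],[-1,0.008,-0.001,0.01,0,0,0],[-1,0.01,-0.002,0.013,0,0,0]])

```text
clock: 17.37
eef_pos: [0.519, 0.0478, 0.1767]
tcp_rot: [-0.25, -3.128, -0.008]
wrist_force: [0.3, 2.3, -14.1]
grip_width: 0.035
```

The right lid jumped to 14 N vertical, about 11 N tangential. That is roughly 6.5 N over its normal lifting force. I'll hold briefly to confirm.

Emit:
play_rows(commands=[[-1,0.002,0,0.003,0,0,0],[-1,0.002,0,0.003,0,0,0]])

```text
clock: 17.53
eef_pos: [0.5191, 0.0478, 0.177]
tcp_rot: [-0.25, -3.125, -0.008]
wrist_force: [-0.6, 1.3, -12.2]
grip_width: 0.0348
```

Emit:
play_rows(commands=[[-1,0.003,0,0.004,0,0,0],[-1,0.003,0,0.005,0,0,0]])

```text
clock: 17.7
eef_pos: [0.5199, 0.0477, 0.178]
tcp_rot: [-0.249, -3.124, -0.007]
wrist_force: [0.2, 1.0, -17.4]
grip_width: 0.0354
```

Tangential is about 13.4 N, roughly 9 N over normal: a firm bind, under the damage limit. Now lowering it.

Emit:
play_rows(commands=[[-1,-0.011,0.002,-0.015,0,0,0],[-1,-0.022,0.004,-0.03,0,0,0],[-1,-0.033,0.005,-0.048,0,0,0],[-1,-0.044,0.007,-0.066,0,0,0],[-1,-0.053,0.009,-0.085,0,0,0],[-1,-0.062,0.01,-0.104,0,0,0],[-1,-0.07,0.011,-0.124,0,0,0],[-1,-0.077,0.013,-0.144,0,0,0],[-1,-0.082,0.013,-0.164,0,0,0],[-1,-0.087,0.014,-0.185,0,0,0],[-1,-0.09,0.015,-0.206,0,0,0],[-1,-0.093,0.015,-0.227,0,0,0],[-1,-0.095,0.015,-0.24,0,0,0],[-1,-0.095,0.016,-0.25,0,0,0],[-1,-0.095,0.016,-0.26,0,0,0],[-1,-0.095,0.016,-0.264,0,0,0],[-1,-0.095,0.016,-0.268,0,0,0]])

```text
clock: 19.12
eef_pos: [0.4818, 0.054, 0.0716]
tcp_rot: [-0.25, -3.123, -0.007]
wrist_force: [-3.7, -1.3, 19.0]
grip_width: 0.035
```

Emit:
play_rows(commands=[[1,0,0,0,0,0,0],[1,0,0,0,0,0,0],[1,0,0,0,0,0,0],[1,0,0,0,0,0,0],[1,0,0,0,0,0,0],[1,0,0,0.1,0,0,0],[1,0,0,0.2,0,0,0],[1,0,0,0.25,0,0,0],[0.2,0.068,-0.98,0.25,0,0,0],[0.2,0.068,-0.98,0.25,0,0,0],[0.2,0.068,-0.98,0.25,0,0,0],[0.2,0.068,-0.98,0.25,0,0,0],[0.2,0.068,-0.98,0.25,0,0,0],[0.2,0.068,-0.98,0.25,0,0,0],[0.2,0.068,-0.98,0.25,0,0,0],[0.2,0.068,-0.98,0.25,0,0,0],[0.2,0.068,-0.98,0.25,0,0,0],[0.2,0.068,-0.98,0.25,0,0,0],[0.2,0.068,-0.98,0.25,0,0,0],[0.2,0.068,-0.98,0.25,0,0,0]])

```text
clock: 20.78
eef_pos: [0.5083, -0.3387, 0.1706]
tcp_rot: [-0.253, -3.122, -0.009]
wrist_force: [-0.3, 0.7, -0.0]
grip_width: 0.0514
```

```bash
python3 - <<'E'
from h import *
b=img('side');a=img('top')
X=np.array([.9867,-.1625,0]);Y=np.array([.1625,.9867,0]);H=np.array([.6615,.1012,0])
for n,I in(('top',a),('side',b)):
    D=pts(I);L=np.stack([(D-H)@X,(D-H)@Y,D[:,:,2]],-1);h=cv2.cvtColor(I['pixels'],cv2.COLOR_RGB2HSV)
    m=(L[:,:,0]>-.125)&(L[:,:,0]<-.03)&(abs(L[:,:,1]+.077)<.06)&(L[:,:,2]<.15)&(h[:,:,2]>150);p=L[m]
    print(n,'right',m.sum(),np.polyfit(p[:,0],p[:,2],1),p[:,2].mean())
    m=(L[:,:,2]>.13)&(L[:,:,2]<.28)&(abs(L[:,:,1]-.077)<.08)&(abs(L[:,:,0])<.1)&(h[:,:,2]>110);p=L[m]
    if len(p)>20: print('left',len(p),p.min(0),p.max(0),np.polyfit(p[:,2],p[:,0],1))
    m=(L[:,:,2]<.06)&(D[:,:,1]<-.2)&(D[:,:,1]>-.4)&(L[:,:,2]>.04)
    k,l,s,c=cv2.connectedComponentsWithStats(m.astype(np.uint8))
    for i in range(1,k):
        if s[i,4]>5: print('knob',s[i,4],c[i],D[l==i].mean(0),np.median(I['pixels'][l==i],0))
print(ctrl.sense())
cv2.imwrite('pics/c6.png',cv2.resize(b['pixels'][120:320,180:330],(600,800) if 0 else (450,600))[:,:,::-1])
E
```

```text
top right 1180 [-0.00104618  0.0921898 ] 0.09227079685226205
left 105 [-0.03402576  0.0049725   0.19785868] [-0.01791187  0.14929444  0.25975072] [-0.12332127  0.00349217]
knob 49 [321.20408163 183.42857143] [ 0.5284874  -0.24107089  0.04861675] [119.  78.  49.]
knob 36 [351.66666667 189.86111111] [ 0.50865169 -0.33630078  0.048865  ] [45.5 45.  46.5]
knob 18 [334.94444444 215.72222222] [ 0.42691668 -0.28221828  0.04838856] [ 55.5  89.  167. ]
side right 104 [0.01235521 0.09553279] 0.09503820132246858
left 30 [-0.02580394  0.00631335  0.13533647] [-0.00373965  0.14963379  0.23085632] [-0.20321209  0.02408407]
knob 41 [260.51219512 253.2195122 ] [ 0.53413588 -0.24197262  0.0506238 ] [94. 66. 38.]
knob 64 [223.53125  268.765625] [ 0.4261691  -0.29003529  0.05003399] [ 31.  83. 172.]
knob 71 [254.22535211 282.56338028] [ 0.51023314 -0.33949053  0.0498742 ] [39. 43. 46.]
{'clock': 20.8833, 'joint_pos': array([-5.85072597e-01,  4.98723501e-01,  2.20466116e-01,  1.30347323e+00,
        3.83698957e-04, -4.26203473e-01]), 'joint_vel': array([ 0.01884089, -0.01285276, -0.00647189,  0.00014958, -0.00288967,
       -0.00053774]), 'tau': array([-8.02196581e-01, -4.85418749e+01,  2.51239997e+01,  3.09816480e-02,
       -3.59320000e-02,  9.73615242e-04]), 'eef_pos': array([ 0.50867282, -0.33682777,  0.17111948]), 'tcp_rot': array([-0.24854664, -3.12232315, -0.00882017]), 'wrist_force': array([-0.37298378,  0.80425995,  0.24436857]), 'moment': array([-0.00632285, -0.04008   ,  0.02705103]), 'grip_width': 0.05109797445693771}
```

View pics/c6.png

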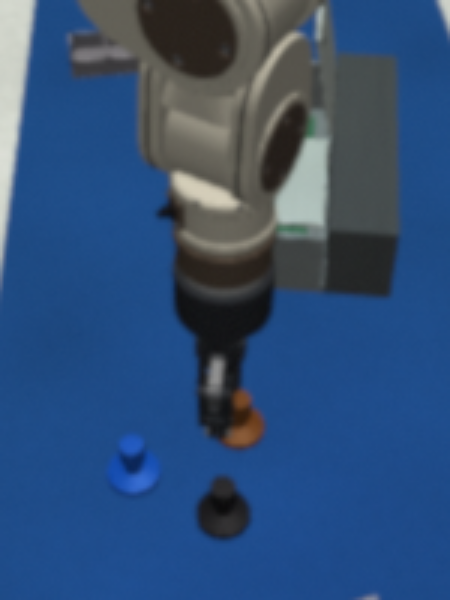

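The right lid reads flat (slope 0.001) and the left lid stands open. The black marker at crop (222,505) is untouched, with brown at (240,420) and blue at (132,465). Now I'll grasp the marker.

Emit:
play_rows(commands=[[0.2,0.002,-0.003,-0.1,0,0,0],[0.2,0.002,-0.003,-0.2,0,0,0],[0.2,0.002,-0.003,-0.28,0,0,0],[0.2,0.002,-0.003,-0.34,0,0,0],[0.2,0.002,-0.003,-0.378,0,0,0],[0.2,0.002,-0.003,-0.378,0,0,0],[-1,0.002,-0.003,-0.378,0,0,0],[-1,0.002,-0.003,-0.378,0,0,0],[-1,0.002,-0.003,-0.378,0,0,0],[-1,0.002,-0.003,-0.378,0,0,0],[-1,0.002,-0.003,-0.378,0,0,0],[-1,0.002,-0.003,-0.378,0,0,0],[-1,0.002,-0.003,-0.378,0,0,0]], squeeze=25)

```text
clock: 21.97
eef_pos: [0.5108, -0.3384, 0.0219]
tcp_rot: [-0.248, -3.126, -0.008]
wrist_force: [0.9, 1.9, 6.2]
grip_width: 0.0228
```

Emit:
play_rows(commands=[[-1,0,0,0.05,0,0,0],[-1,0,0,0.12,0,0,0],[-1,0,0,0.2,0,0,0],[-1,0,0,0.28,0,0,0],[-1,0,0,0.345,0,0,0],[-1,0.02,0.08,0.345,0,0,0],[-1,0.035,0.16,0.345,0,0,0],[-1,0.05,0.25,0.345,0,0,0],[-1,0.067,0.34,0.345,0,0,0],[-1,0.085,0.43,0.345,0,0,0],[-1,0.1,0.52,0.345,0,0,0],[-1,0.12,0.61,0.345,0,0,0],[-1,0.135,0.7,0.345,0,0,0],[-1,0.15,0.79,0.345,0,0,0],[-1,0.165,0.87,0.345,0,0,0],[-1,0.176,0.94,0.345,0,0,0],[-1,0.176,0.94,0.345,0,0,0],[-1,0.176,0.94,0.345,0,0,0]])

```text
clock: 23.47
eef_pos: [0.5811, 0.0391, 0.1596]
tcp_rot: [-0.243, -3.126, -0.007]
wrist_force: [-0.3, 0.2, -1.3]
grip_width: 0.0233
```

Emit:
play_rows(commands=[[-1,0,-0.004,-0.03,0,0,0],[-1,0,-0.004,-0.06,0,0,0],[-1,0,-0.004,-0.085,0,0,0],[-1,0,-0.004,-0.1,0,0,0],[-1,0,-0.004,-0.106,0,0,0],[-1,0,-0.004,-0.11,0,0,0],[-1,0,-0.004,-0.11,0,0,0]])

```text
clock: 24.05
eef_pos: [0.5811, 0.037, 0.1156]
tcp_rot: [-0.244, -3.126, -0.006]
wrist_force: [0.3, 0.4, -1.1]
grip_width: 0.023
```

```bash
python3 - <<'E'
from h import *
b=img('side');a=img('top')
c=np.hstack([cv2.resize(a['pixels'][80:210,140:270],(400,400)),cv2.resize(b['pixels'][100:220,210:330],(400,400))])
cv2.imwrite('pics/c7.png',c[:,:,::-1]); print(ctrl.sense()['wrist_force'])
E
```

```text
[ 0.48628069 -0.16251924 -1.39349061]
```

View pics/c7.png

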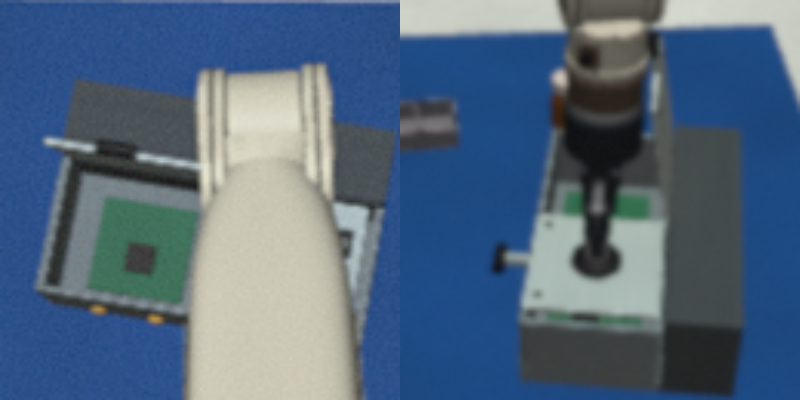

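The side view shows the marker's foot at crop (597,262), centred on the shut right lid, just above it with its weight still on the gripper. I'll ease it down.

Emit:
play_rows(commands=[[-1,0,0.001,-0.002,0,0,0],[-1,0,0.001,-0.004,0,0,0],[-1,0,0.001,-0.005,0,0,0]])

```text
clock: 24.4
eef_pos: [0.582, 0.0378, 0.1148]
tcp_rot: [-0.244, -3.128, -0.007]
wrist_force: [-1.8, 0.7, 3.1]
grip_width: 0.0228
```

Emit:
play_rows(commands=[[-0.3,0,0,0,0,0,0],[0,0,0,0,0,0,0],[0.2,0,0,0,0,0,0],[0.2,0,0,0,0,0,0],[0.2,0,0,0,0,0,0],[0.2,0,0,0.03,0,0,0],[0.2,0,0,0.1,0,0,0],[0.2,0,0,0.2,0,0,0],[0.2,0,0,0.25,0,0,0],[0.2,-0.1,-0.1,0.25,0,0,0],[0.2,-0.2,-0.3,0.25,0,0,0],[0.2,-0.3,-0.5,0.25,0,0,0],[0.2,-0.4,-0.7,0.25,0,0,0],[0.2,-0.4,-0.8,0.25,0,0,0],[0.2,-0.4,-0.8,0.25,0,0,0],[0.2,-0.4,-0.8,0.25,0,0,0],[0.2,-0.4,-0.8,0.25,0,0,0]])

```text
clock: 25.82
eef_pos: [0.431, -0.2585, 0.2152]
tcp_rot: [-0.244, -3.129, -0.006]
wrist_force: [0.6, -0.8, -0.3]
grip_width: 0.0515
```

```bash
python3 - <<'E'
from h import *
b=img('side');a=img('top')
X=np.array([.9867,-.1625,0]);Y=np.array([.1625,.9867,0]);H=np.array([.6615,.1012,0])
for n,I in(('top',a),('side',b)):
    D=pts(I);L=np.stack([(D-H)@X,(D-H)@Y,D[:,:,2]],-1);h=cv2.cvtColor(I['pixels'],cv2.COLOR_RGB2HSV)
    m=(L[:,:,0]>-.125)&(L[:,:,0]<-.03)&(abs(L[:,:,1]+.077)<.06)&(L[:,:,2]<.11)&(h[:,:,2]>150);p=L[m]
    print(n,'right',m.sum(),np.polyfit(p[:,0],p[:,2],1))
    m=(L[:,:,0]>-.125)&(L[:,:,0]<-.02)&(abs(L[:,:,1]+.077)<.06)&(L[:,:,2]<.17)&(L[:,:,2]>.13)&(h[:,:,2]<90);p=L[m];print('marker knob',len(p),p.mean(0) if len(p) else '',p.max(0) if len(p) else '')
    m=(L[:,:,2]>.13)&(L[:,:,2]<.28)&(abs(L[:,:,1]-.077)<.08)&(abs(L[:,:,0])<.1)&(h[:,:,2]>110);p=L[m]
    if len(p)>20: print('left',len(p),p.min(0),p.max(0))
    m=(L[:,:,2]<.06)&(D[:,:,1]<-.2)&(D[:,:,1]>-.4)&(L[:,:,2]>.04)
    k,l,s,c=cv2.connectedComponentsWithStats(m.astype(np.uint8))
    for i in range(1,k):
        if s[i,4]>5: print('knob',s[i,4],c[i],D[l==i].mean(0),np.median(I['pixels'][l==i],0))
c=np.hstack([cv2.resize(a['pixels'][90:240,90:290],(400,300)),cv2.resize(b['pixels'][100:220,190:350],(400,300))])
cv2.imwrite('pics/c8.png',c[:,:,::-1])
E
```

```text
top right 949 [-0.00326981  0.09207405]
marker knob 55 [-0.07102441 -0.07782381  0.14180735] [-0.05883081 -0.06693854  0.14760281]
left 107 [-0.03273613  0.00542877  0.19902223] [-0.01792359  0.14941436  0.25528994]
knob 49 [321.20408163 183.42857143] [ 0.52837504 -0.24096897  0.04928159] [122.  80.  50.]
knob 9 [334.44444444 215.33333333] [ 0.42818908 -0.28082533  0.04759284] [ 64.  93. 159.]
side right 468 [0.00287509 0.09537144]
marker knob 41 [-0.07003669 -0.07840608  0.1411939 ] [-0.0621983  -0.06202842  0.1461061 ]
left 36 [-0.02580624  0.00786023  0.1344071 ] [-0.00375068  0.15341911  0.26581754]
knob 61 [259.52459016 253.31147541] [ 0.53126069 -0.24173876  0.05008274] [97. 70. 39.]
knob 62 [223.48387097 268.66129032] [ 0.42603475 -0.28969387  0.05006196] [ 32.  83. 174.]
```

View pics/c8.png

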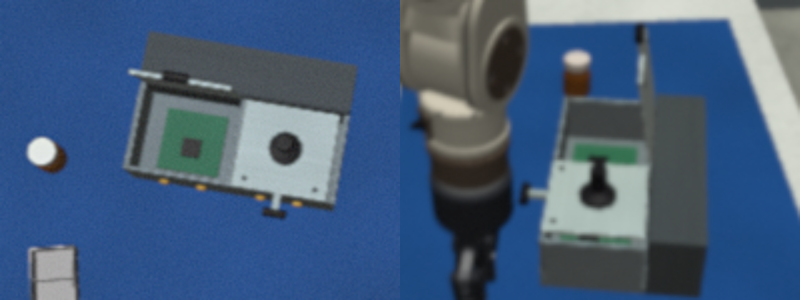

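The marker stands upright at crop (285,148), 1 mm from the middle of the shut right lid. The left lid stands open at (180,80). The other objects are unmoved and the arm is clear, so I'm handing in.

```bash
python3 -c "
from h import *
print(ctrl.job_done())"
```

```text
the job is handed in; nothing more can be done
None
```

I handed the job in: the right lid is the bad one, and it is shut with the black marker standing on its middle. The left lid is good and stands fully open. Robot time was about 26 s of the 72 s.

- **Left lid:** it lifted at about 5 N the whole way. I took it to the end stop, where the force rose to 14 N, and left it there.
- **Right lid:** it lifted at about 4 to 5 N until it bound at about 0.68 rad. I brought it up to about 9 N above its normal force, under the 14 N damage limit, then lowered it.
- **Last checks:** the right lid reads flat to within 0.003 rad. The marker is upright, about 1 mm from the lid's middle. The blue and brown look-alikes have not moved by measurement, and the jar and tray look unmoved. I did not re-check the screwdriver, and the arm did not go near it. The arm is clear of everything.

**Checks that disagreed:** my first grasp closed on nothing, resting on top of the left handle and nudging that lid down by about 0.01 rad. The camera showed the fingertips at the reported TCP, not 25 mm ahead of it as the text says. I corrected for that in every later grasp. Shutting the right lid ended with about 19 N on the rim.

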